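# Slide a bronze shim plate under the thickness-check bridge

### The arm

A 6-joint arm with a two-finger parallel gripper is mounted at the origin on the work surface. World frame = base frame: x ahead of the robot, y to its left, z up, the work surface at z = 0. Lengths are in mm, angles in rad, forces in N, time in s.
With the tool pointing down it reaches from about 275 to 850 mm from the base axis. Payload 5.2 kg.
Tool frame: the origin (TCP) lies at the very end of the fingers, on their centre line; the grasp point (between the pads) lies 19 mm behind it; z points along the fingers, y is the direction in which the jaws open and shut (so a half turn about z gives the same grasp; the last joint's range is limited). The gripper opens to 85 mm and grips with 20 to 120 N. Pads are 22 mm wide; open, the fingers measure 114 mm over their backs; the gripper's body (76 mm by 85 mm) begins 54 mm behind the grasp point. The pads swing forward as they close: fully open they stand 13 mm farther back than shut.
Start: joints at [0.98, 0.259, 1.535, -0, 1.348, -0.203], TCP at [207.963, 509.172, 231.31] pointing down, gripper open.
Joint ranges: [-3.14, 3.14], [-0.91, 2.08], [0.19, 2.58], [-1.22, 4.36], [0.22, 2.71], [-3.12, 3.12]. Speed limits (rad/s): [2.57, 2.57, 3.14, 3.14, 3.14, 3.14].

### API

Orientations are given as a unit quaternion [x, y, z, w].
In Python, from rig import r gives the robot as it stands.
- The arm moves only by the tool send_rows, never from a script. Its argument "rows" is a list of rows, each a list of 7 numbers: the closure, from -1 (fully open) to 1 (shut), then the shift along the tool's x, y, z as a fraction of full scale, then the turn, a rotation vector about the tool's x, y, z as a fraction of full scale. In form: [[grip, x, y, z, wx, wy, wz], ...]. A call has 1 to 8 rows; each row is the pose to reach, as a shift and turn from the pose commanded when the call began, along the tool's axes at that moment, turning the shorter way round; what a row does not reach only later rows make up. Full scale, the value 1, is 40 cm for a shift and 360 degrees for a turn. A row lasts 1/8 s, in which the tool goes at most 62.5 mm and 10.7 degrees, less where a joint would pass 70% of its speed; a pose out of reach is approached as far as the arm can. A call with a number of a shift or a turn outside -1 to 1 is refused whole. A call with a gripper value outside its range is refused whole. The fingers move at their own pace and stop on an object; "grip_force" is the grip in N (left out, the last holds). Time passes only in rows, so rows that repeat a pose let the fingers close. It gives the time, the measured TCP pose, the force and the opening at its end, in the units of the state.
- r.sense(): the state, without advancing time (a new reading comes with each control period).
- r.snapshot(name): name is "side" or "top"; returns a dict with "color" (480x640x3 uint8, red, green, blue), "intrinsics" (3x3 intrinsics, pixels), "R" (3x3) and "t" (3): a world point X has camera coordinates R X + t. Camera axes: x right, y down, z forward; pixel columns grow to the right and rows downward; lengths in mm; the calibration is good to about 2 mm. A picture is of the moment at which its call begins. There is no depth.
- r.job_done(): hands the job in, once; it reports no verdict.
The state is a dict: "clock": time; "joint_pos": joint angles; "qvel": joint speeds; "joint_torque": joint torques, N m; "tool_pos": TCP position; "tool_rot": TCP orientation; "ft_force": force on the tool from outside, world axes, zero at the start; "moment": the same for the moment, N m; "finger_gap": finger opening in mm.
Only numpy, scipy, OpenCV 4.12 (cv2) and the standard library are available. Lean on these libraries where they do the work, as an engineer would, in place of code of your own. Each camera call takes 0.05 s, during which the arm holds its last target. There are 200 camera calls.

### The job

Check the bronze shim plate in the blue thickness bridge: using your fingertips, push it flat along the counter, plain end first, under the low crossbar until that end sits squarely against the steel stop bar behind. Do not lift or tip the plate, leave the nuts, washers and stone alone, and finish with the hand clear and the plate lying flat and still.

Things in the scene. Friction and masses are not known exactly. Their poses are not given: they have to be found in the camera images.
- plate: Loose flat bronze plate on the counter, 110 mm long (x) x 60 wide (y) x 10 thick, 0.45 to 0.7 kg. Origin: centre of its underside. +x points to the plain leading end (small dark dot 25 mm from its edge); a 14 mm red band marks the tail. It starts on the robot's side of the bridge, plain end roughly towards the opening, but up to 35 mm sideways and 0.5 rad turned.
- plate_nose (a point): Middle of the plate's leading (plain) end edge, at its underside, 55 mm along +x from the plate's origin.
- bridge: Fixed blue bridge. Origin: on the counter, middle of the opening under the crossbar; +x: the way the plate must travel (away from the robot), +y across. Opening 90 mm wide, 13 high. Crossbar and pillars span x -20 to +20 mm, pillars |y| 45 to 71, top 33 mm (bolt heads 38). Steel rails 10 mm high (|y| 46 to 58) join the pillars to the stop bar behind.
- nut_a: Bystander: loose brass hexagonal hub nut, 50 mm across flats, 30 mm high. Origin: centre of the underside.
- nut_b: Bystander: a second, identical loose brass hub nut. Origin: centre of the underside.
- washers: Bystander: stack of stainless shim washers (one piece), 48 mm diameter, 24 mm high. Origin: centre of the underside.
- stone: Bystander: worn grey abrasive stone, loose, 150 mm (x) x 50 x 25 mm high. Origin: centre of the underside.
- stop (a point): Steel stop bar behind the bridge, 92 mm wide, 10 high: foot of the middle of its near face, 50 mm along +x from the bridge's origin. Axes as the bridge. With the plate home, its last 40 mm with the red band stick out in front of the crossbar.
There are look-alikes about, which are no part of the job. There is more than one size of the plate; the job needs the largest.

How it is judged (in metres and radians):
On the way:
1. the plain end of the plate goes in under the crossbar with the plate lying flat (x of plate_nose in the frame of bridge between -0.01 and 0.03 m and y of plate_nose in the frame of bridge between -0.045 and 0.045 m and angle between plate's own z axis and vertical below 0.05 rad), for 0.05 s.
At the end, for the whole second after the job is handed in: The plate lies flat and still on the counter under the crossbar, its plain end within 6 mm of the stop bar, square to it within 0.07 rad and within 20 mm of the middle of the opening (x of plate_nose in the frame of bridge between 0.044 and 0.053 m and y of plate in the frame of bridge between -0.02 and 0.02 m and angle between the x axis of plate and the x axis of bridge, either way round below 0.07 rad and angle between plate's own z axis and vertical below 0.03 rad and height (world z) of plate below 0.003 m and linear speed of plate below 0.01 m/s); the robot touches nothing.
It fails at once if the plate is lifted (its middle more than 8 mm off the counter) (height (world z) of plate above 0.008 m).
It fails at once if the plate is tipped by more than 0.1 rad (angle between plate's own z axis and vertical above 0.1 rad).
It fails at once if a nut, the washers or the stone is moved by more than 15 mm (distance of any of nut_a, nut_b, washers, stone from where it was at the start of the episode above 0.015 m).
It also fails if it takes over 64 s, if anything falls off the work surface, if the arm or the gripper's body presses on something with over 40 N, if the wrist force passes 120 N, or if a joint passes its speed limit or range.

## Working session

There is one attempt and no reset: what is moved stays moved. The work goes in short steps, Python scripts to look and compute and a tool call to move; the robot and the scene stay as the last step left them, time stands still between calls to the robot, and variables do not carry over. Pictures are saved under pics/ and viewed, about 8 in all and at most 12, crops included, and the job is handed in when it is done.

Besides the shell and the picture viewer there is one more tool, called after "Emit:" by a JSON object that holds its "fn" and its "kwargs". send_rows: Moves the arm, as the interface text tells. Shift numbers are shares of 40 cm and turn numbers shares of 360 degrees, none past 1 either way. Its arguments: {"type":"object","properties":{"rows":{"type":"array"},"grip_force":{"type":"number"}},"required":["rows"]}

```bash
mkdir -p pics && ls && cat > h.py <<'E'
import numpy as np, cv2
from rig import r
def snap(n,f):
    s=r.snapshot(n); np.savez('pics/'+f+'.npz',**s); cv2.imwrite('pics/'+f+'.png',s['color'][:,:,::-1]); return s
def load(f): return dict(np.load('pics/'+f+'.npz'))
def px2w(s,uv,z=0.):
    K,R,t=s['intrinsics'],s['R'],s['t']; c=-R.T@t
    out=[]
    for u,v in uv:
        d=R.T@np.linalg.solve(K,[u,v,1.]); out.append(c+d*(z-c[2])/d[2])
    return np.array(out)
def w2px(s,X):
    p=(s['R']@np.atleast_2d(X).T).T+s['t']; q=(s['intrinsics']@p.T).T; return q[:,:2]/q[:,2:]
def crop(f,u0,v0,u1,v1,k,name):
    im=cv2.imread('pics/'+f+'.png')[v0:v1,u0:u1]; cv2.imwrite('pics/'+name+'.png',cv2.resize(im,None,fx=k,fy=k,interpolation=cv2.INTER_CUBIC))
E
python3 - <<'E'
from h import *
for n in('top','side'):
    s=snap(n,n+'0'); print(n,s['intrinsics'].tolist(),(-s['R'].T@s['t']).round(1))
print(r.sense())
E
```

```text
pics
top [[458.67187710972166, 0.0, 324.83674107727416], [0.0, 458.67187710972166, 246.34468152283117], [0.0, 0.0, 1.0]] [ 537.2   34.3 1039.3]
side [[472.44062556170593, 0.0, 318.20001424334407], [0.0, 472.44062556170593, 239.83591649352442], [0.0, 0.0, 1.0]] [529.9 750.4 568.1]
{'clock': 0.1, 'joint_pos': array([ 9.80183428e-01,  2.59282765e-01,  1.53597125e+00, -6.57405335e-06,
        1.34800077e+00, -2.02782672e-01]), 'qvel': array([-0.00013723, -0.00181084, -0.00205876, -0.00085684, -0.00030827,
        0.0002721 ]), 'joint_torque': array([ 1.02014921e-03, -4.46973717e+01, -2.91248488e+01, -2.14011011e-04,
        6.17429716e-03,  1.50048584e-05]), 'tool_pos': array([207.70226541, 508.76332195, 230.55197835]), 'tool_rot': array([ 1.92701314e-01,  9.81257109e-01, -7.67767008e-04, -3.18147264e-04]), 'ft_force': array([-0.00854917,  0.99530152, -0.04433063]), 'moment': array([-0.00988756, -0.01039275,  0.00932058]), 'finger_gap': 85.66566853209748}
```

View pics/top0.png

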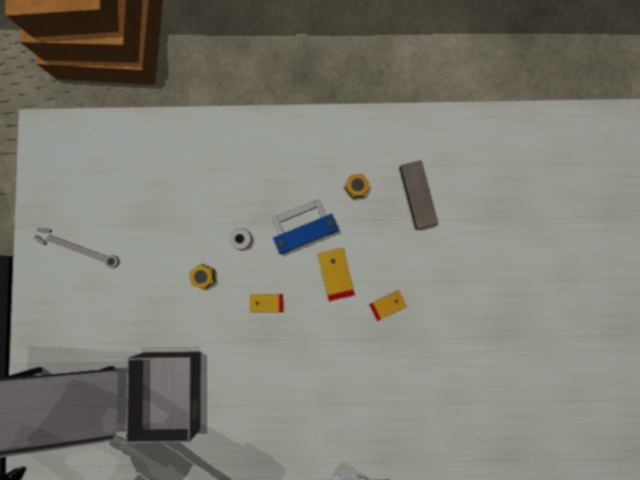

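View pics/side0.png

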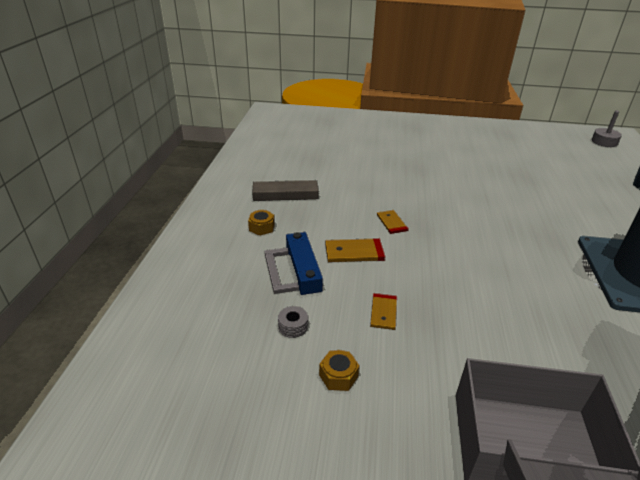

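The top view shows three bronze plates: (337,273), (266,303) and (388,305). The first is clearly the largest (about 50 px long) and sits in front of the bridge, which is at (307,234) with its stop at (298,210). I'll confirm with an enlarged crop.

```bash
python3 - <<'E'
from h import *
crop('top0',230,190,420,330,4,'c1')
E
```

```text
(no output)
```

View pics/c1.png

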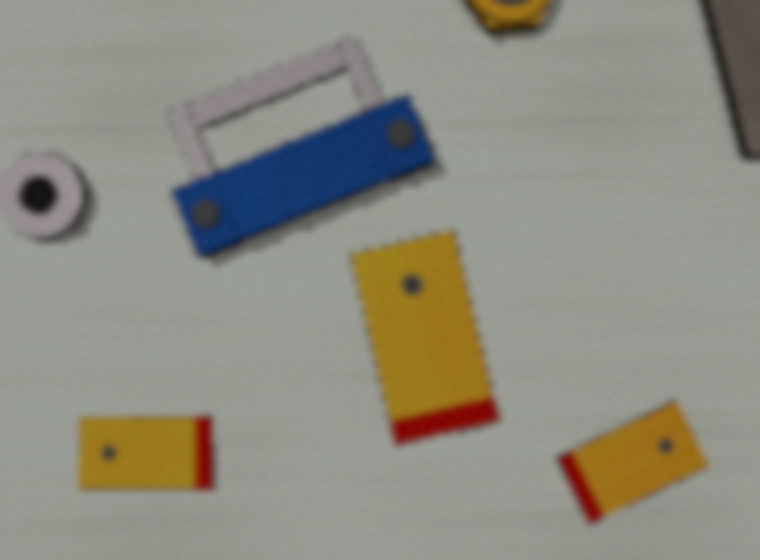

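```bash
cat >> h.py <<'E'
def quad(s,c,k=4,o=(230,190),z=10):
    # cv2.resize centre alignment
    uv=[((a+.5)/k-.5+o[0],(b+.5)/k-.5+o[1]) for a,b in c]
    return px2w(s,uv,z)[:,:2]
def fitrect(P,L,W,init):
    # P corners order: (+x,+y),(+x,-y),(-x,-y),(-x,+y); returns x,y,th
    from scipy.optimize import least_squares
    m=np.array([[1,1],[1,-1],[-1,-1],[-1,1]])*[L/2,W/2]
    f=lambda p:((m@np.array([[np.cos(p[2]),np.sin(p[2])],[-np.sin(p[2]),np.cos(p[2])]])+p[:2])-P).ravel()
    q=least_squares(f,init); return q.x,q.fun.round(1)
E
python3 - <<'E'
from h import *
s=load('top0')
P=quad(s,[(350,255),(455,231),(498,418),(396,444)]); print(P.round(1)); print(fitrect(P,110,60,[*P.mean(0),.2]))
B=quad(s,[(175,190),(408,97),(437,163),(205,255)],z=33); print(B.round(1)); print(fitrect(B,40,142,[*B.mean(0),.3]))
print('stop',quad(s,[(203,125),(350,72)],z=10))
t=load('side0')
b,res=fitrect(B,40,142,[*B.mean(0),.3]); p,_=fitrect(P,110,60,[*P.mean(0),.2])
# project into side
def rect(p,L,W,z):
    m=np.array([[1,1],[1,-1],[-1,-1],[-1,1]])*[L/2,W/2]; c,si=np.cos(p[2]),np.sin(p[2])
    return np.c_[m@np.array([[c,si],[-si,c]])+p[:2],np.full(4,z)]
im=cv2.imread('pics/side0.png')[170:340,240:430].copy(); im=cv2.resize(im,None,fx=4,fy=4,interpolation=cv2.INTER_CUBIC)
for q in(rect(p,110,60,10),rect(b,40,142,33)):
    uv=(w2px(t,q)-[240,170])*4+1.5
    cv2.polylines(im,[uv.round().astype(int)],True,(0,255,0),1)
cv2.imwrite('pics/c2.png',im[:600])
for n,uv in dict(nutb=(357,185),nuta=(202,277),wash=(241,239),sm1=(266,303),sm2=(388,305)).items(): print(n,px2w(s,[uv],20).round(0))
E
```

```text
[[598.9  54.7]
 [611.5  -4.5]
 [506.5 -26.5]
 [493.   30.6]]
(array([5.52481786e+02, 1.35918741e+01, 2.16495075e-01]), array([ 0.8, -0. ,  1.1,  0.6, -1.3, -1. , -0.7,  0.4]))
[[635.  150.2]
 [684.5  20.9]
 [647.6   5.6]
 [598.8 134. ]]
(array([6.41490752e+02, 7.76777666e+01, 3.67789109e-01]), array([-0.4,  0.9,  1.1, -2.3,  0.8, -1.3, -1.5,  2.8]))
stop [[673.85854233 136.74857684]
 [702.71693668  53.23509279]]
nutb [[751. -37.  20.]]
nuta [[550. 311.  20.]]
wash [[633. 224.  20.]]
sm1 [[490. 169.  20.]]
sm2 [[ 482. -100.   20.]]
```

View pics/c2.png

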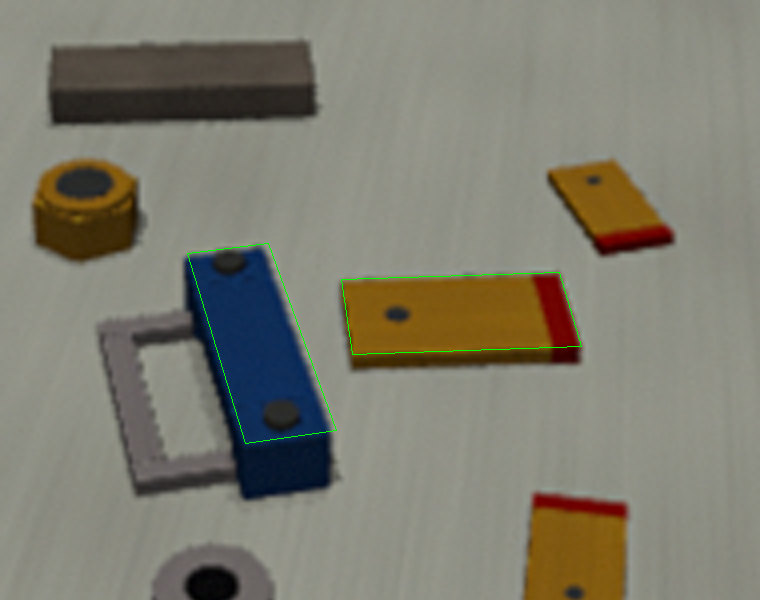

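Three plates: the small ones at (266,303) and (388,305), the large one at (337,273). The large one is the job: its 110x60 fit leaves residuals of about 1 mm. The dot is on the bridge side and the red band on the robot side. The side overlay matches for both plate and bridge.

In the bridge frame the plate is at about (-106, -28) mm, turned -0.15 rad. Plan:
1. Straddle the plate and nudge it sideways and square.
2. Push its tail with both fingertips.

```bash
cat >> h.py <<'E'
from scipy.spatial.transform import Rotation as Ro
BR=np.array([641.5,77.7,0.366])
def b2w(x,y): c,s=np.cos(BR[2]),np.sin(BR[2]); return BR[0]+c*x-s*y, BR[1]+s*x+c*y
def w2b(X,Y): c,s=np.cos(BR[2]),np.sin(BR[2]); dx,dy=X-BR[0],Y-BR[1]; return c*dx+s*dy,-s*dx+c*dy
def delta(x,y,z,yaw,ref=None):
    """target TCP; yaw = world angle of plate x; tool y along plate y (+90deg). tool x along -plate x"""
    if ref is None:
        st=r.sense(); p=st['tool_pos']; R0=Ro.from_quat(st['tool_rot'])
    else: p,R0=ref
    c,s=np.cos(yaw),np.sin(yaw)
    T=np.array([[-c,-s,0],[-s,c,0],[0,0,-1.]]).T   # columns tool x=-px, y=py, z=down
    d=R0.inv().apply(np.array([x,y,z])-p)/400; w=(R0.inv()*Ro.from_matrix(T)).as_rotvec()/(2*np.pi)
    print(np.r_[d,w].round(4).tolist())
E
python3 - <<'E'
from h import *
delta(400,250,200,.2165)
delta(555.5,14.2,120,.2165)
E
```

```text
[-0.6897, -0.4169, 0.0768, -0.0002, -0.0001, -0.0962]
[-1.2726, -0.8153, 0.2773, -0.0002, -0.0001, -0.0962]
```

Emit:
{"fn": "send_rows", "kwargs": {"rows": [[-1, -0.69, -0.417, 0.077, 0, 0, -0.0962], [-1, -0.69, -0.417, 0.077, 0, 0, -0.0962], [-1, -0.69, -0.417, 0.077, 0, 0, -0.0962], [-1, -0.69, -0.417, 0.077, 0, 0, -0.0962], [-1, -0.69, -0.417, 0.077, 0, 0, -0.0962], [-1, -0.69, -0.417, 0.077, 0, 0, -0.0962], [-1, -0.69, -0.417, 0.077, 0, 0, -0.0962]]}}

```text
clock: 0.98
tool_pos: [401.3, 248.5, 199.9]
tool_rot: [-0.106, 0.994, -0.0, -0.001]
ft_force: [-0.8, -0.0, 0.5]
finger_gap: 85.3
```

```bash
python3 - <<'E'
from h import *
print(r.sense()['clock'],r.sense()['tool_pos'])
delta(555.5,14.2,80,.2165)
E
```

```text
0.975 [401.3241915  248.52383334 199.92054331]
[-0.2535, -0.6538, 0.2998, -0.0001, -0.0002, -0.0006]
```

Emit:
{"fn": "send_rows", "kwargs": {"rows": [[-1, -0.2535, -0.654, 0.3, 0, 0, 0], [-1, -0.2535, -0.654, 0.3, 0, 0, 0], [-1, -0.2535, -0.654, 0.3, 0, 0, 0], [-1, -0.2535, -0.654, 0.3, 0, 0, 0], [-0.5, -0.2535, -0.654, 0.3, 0, 0, 0], [-0.5, -0.2535, -0.654, 0.3, 0, 0, 0], [-0.5, -0.2535, -0.654, 0.3, 0, 0, 0], [-0.5, -0.2535, -0.654, 0.3, 0, 0, 0]]}}

```text
clock: 1.98
tool_pos: [555.2, 18.4, 81.2]
tool_rot: [-0.109, 0.994, 0.0, 0.0]
ft_force: [-0.4, -0.2, 0.4]
finger_gap: 64.1
```

```bash
python3 - <<'E'
from h import *
s=r.sense();print(s['tool_pos'],s['finger_gap'],s['ft_force'])
snap('side','side1'); snap('top','top1'); crop('side1',220,90,480,290,3,'c3')
delta(555.5,14.2,20,.2165)
E
```

```text
[555.2138603   18.39105464  81.15500954] 64.05545283243048 [-0.40638145 -0.18146665  0.41516089]
[0.0022, -0.0096, 0.1533, -0.0, 0.0002, 0.0003]
```

View pics/c3.png

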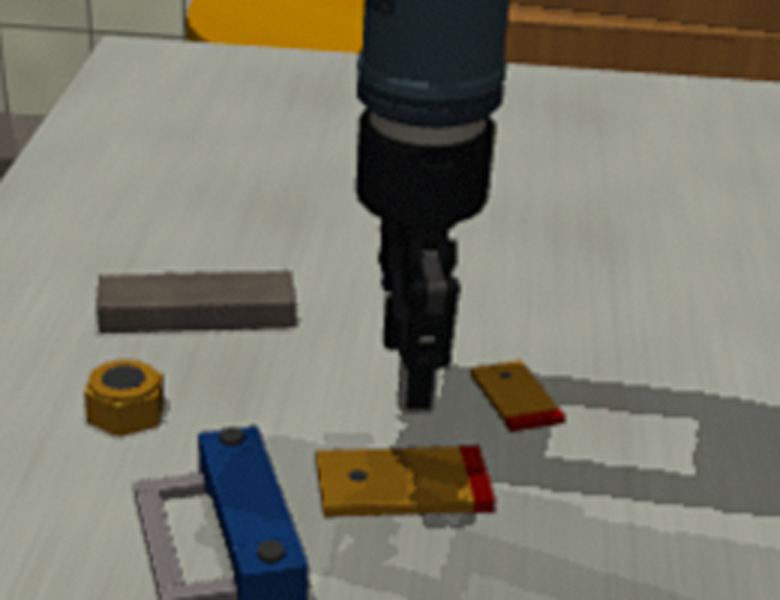

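The near fingertip's bottom edge is at about crop (419,410), which is pixel (359.7,226.5). I'll work out its height from that.

```bash
python3 - <<'E'
from h import *
t=load('side1'); c,s=np.cos(.2165),np.sin(.2165); tp=r.sense()['tool_pos']; print(tp)
for off in(32,39,46):
  for z in(80,86,92): print(off,z,w2px(t,[tp[0]-s*off,tp[1]+c*off,z]).round(1))
E
```

```text
[555.44863173  18.12585926  81.30673843]
32 80 [[357.3 228.7]]
32 86 [[357.5 226. ]]
32 92 [[357.8 223.2]]
39 80 [[357.9 231. ]]
39 86 [[358.1 228.2]]
39 92 [[358.3 225.5]]
46 80 [[358.4 233.2]]
46 86 [[358.7 230.5]]
46 92 [[358.9 227.7]]
```

```bash
python3 - <<'E'
from h import *
delta(557.4,14.7,20,.2165); delta(557.4,14.7,-3,.2165)
E
```

```text
[-0.0028, -0.0094, 0.1533, -0.0, 0.0002, 0.0003]
[-0.0027, -0.0094, 0.2108, -0.0, 0.0002, 0.0003]
```

Emit:
{"fn": "send_rows", "kwargs": {"rows": [[-1, -0.003, -0.0095, 0.05, 0, 0, 0], [-1, -0.003, -0.0095, 0.1, 0, 0, 0], [-1, -0.003, -0.0095, 0.15, 0, 0, 0], [-1, -0.003, -0.0095, 0.17, 0, 0, 0], [-1, -0.003, -0.0095, 0.19, 0, 0, 0], [-1, -0.003, -0.0095, 0.2, 0, 0, 0], [-1, -0.003, -0.0095, 0.21, 0, 0, 0], [-1, -0.003, -0.0095, 0.21, 0, 0, 0]]}}

```text
clock: 3.08
tool_pos: [557.6, 13.2, -3.5]
tool_rot: [-0.108, 0.994, 0.0, -0.0]
ft_force: [-0.1, -0.2, 0.6]
finger_gap: 85.1
```

Emit:
{"fn": "send_rows", "kwargs": {"rows": [[-0.9, 0, 0, 0, 0, 0, 0], [-0.8, 0, 0, 0, 0, 0, 0], [-0.7, 0, 0, 0, 0, 0, 0], [-0.6, 0, 0, 0, 0, 0, 0], [-0.5, 0, 0, 0, 0, 0, 0], [-0.5, 0, 0, 0, 0, 0, 0]], "grip_force": 20}}

```text
clock: 3.82
tool_pos: [557.6, 13.6, -3.4]
tool_rot: [-0.108, 0.994, 0.0, -0.0]
ft_force: [-0.5, 2.7, 1.7]
finger_gap: 63.7
```

```bash
python3 - <<'E'
from h import *
s=r.sense();print(s['clock'],s['tool_pos'],s['finger_gap'],s['ft_force'])
snap('side','side2'); snap('top','top2'); crop('side2',240,140,430,290,4,'c4')
x,y=b2w(-106+5,0); delta(x,y,-3,.366)
x,y=b2w(-106+5,1.5); delta(x,y,-3,.366)
E
```

```text
3.825 [557.57492689  13.56688758  -3.41682012] 63.733532436805724 [-0.4757111   2.73937431  1.7321446 ]
[0.0103, 0.074, -0.001, 0.0001, 0.0, -0.0238]
[0.0109, 0.0777, -0.001, 0.0001, 0.0, -0.0238]
```

View pics/c4.png

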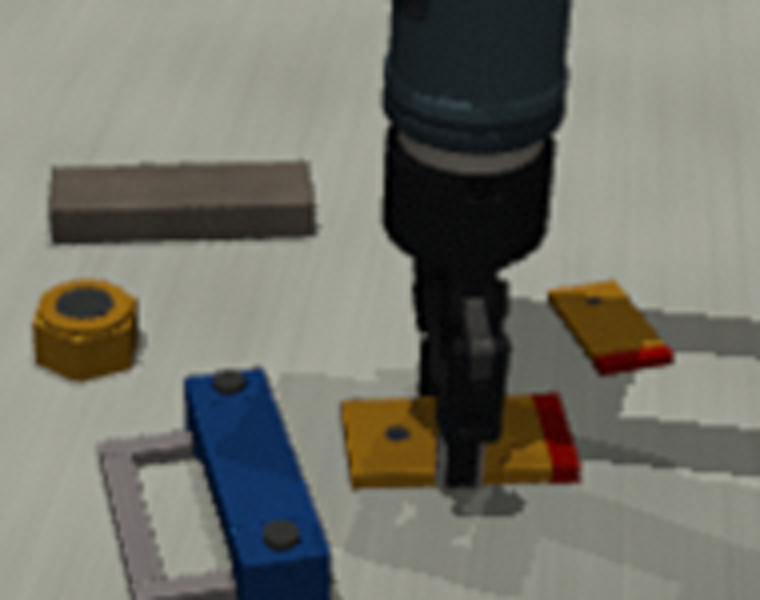

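The side crop shows the fingers straddling the plate's middle at crop (465,460). The plate is flat and the tips are low, near the counter. Now the sideways nudge and turn.

Emit:
{"fn": "send_rows", "kwargs": {"rows": [[-0.5, 0.001, 0.009, 0, 0, 0, -0.003], [-0.5, 0.003, 0.018, 0, 0, 0, -0.006], [-0.5, 0.004, 0.027, 0, 0, 0, -0.009], [-0.5, 0.005, 0.036, 0, 0, 0, -0.012], [-0.5, 0.006, 0.045, 0, 0, 0, -0.015], [-0.5, 0.008, 0.054, 0, 0, 0, -0.018], [-0.5, 0.009, 0.063, 0, 0, 0, -0.021], [-0.5, 0.01, 0.07, 0, 0, 0, -0.0238]]}}

```text
clock: 4.92
tool_pos: [547.6, 39.9, -3.5]
tool_rot: [-0.183, 0.983, 0.0, -0.0]
ft_force: [-0.0, -2.1, 0.9]
finger_gap: 64.0
```

Emit:
{"fn": "send_rows", "kwargs": {"rows": [[-0.5, 0, 0, 0, 0, 0, 0], [-0.5, 0, 0, 0, 0, 0, 0]]}}

```text
clock: 5.18
tool_pos: [547.4, 40.1, -3.5]
tool_rot: [-0.182, 0.983, 0.0, -0.0]
ft_force: [0.1, -0.0, -0.3]
finger_gap: 64.0
```

```bash
python3 - <<'E'
from h import *
s=r.sense();print(s['clock'],s['tool_pos'],w2b(*s['tool_pos'][:2]))
snap('side','side3'); snap('top','top3')
a=cv2.imread('pics/top3.png')[190:330,230:420]
# two crops side by side
a=cv2.resize(a,None,fx=4,fy=4,interpolation=cv2.INTER_CUBIC); cv2.imwrite('pics/c5.png',a)
E
```

```text
5.175 [547.35096214  40.09033948  -3.54046906] (np.float64(-101.3730701045314), np.float64(-1.4242725579759181))
```

View pics/c5.png

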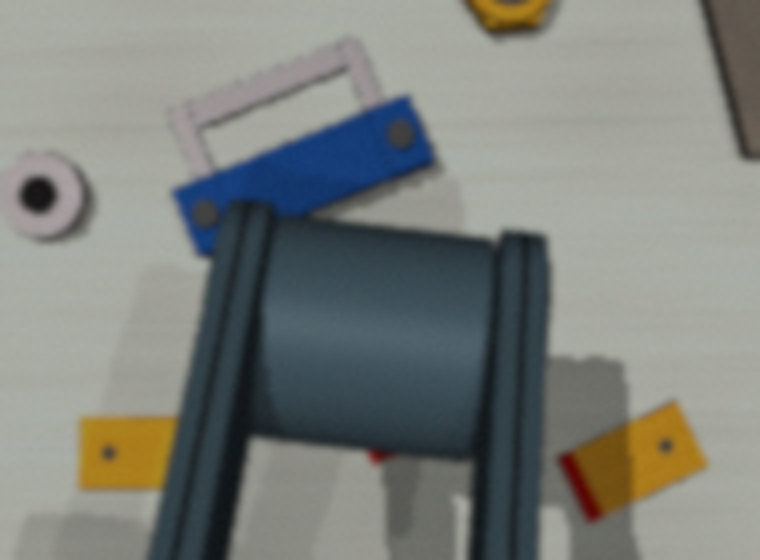

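The arm hides the plate from above here, so I'll open, rise and back off behind the tail before looking again.

Emit:
{"fn": "send_rows", "kwargs": {"rows": [[-0.7, 0, 0, 0, 0, 0, 0], [-1, 0, 0, 0, 0, 0, 0], [-1, 0, 0, -0.05, 0, 0, 0], [-1, 0, 0, -0.15, 0, 0, 0], [-1, 0.1, 0, -0.2, 0, 0, 0], [0.4, 0.25, 0, -0.2, 0, 0, 0], [0.4, 0.25, 0, -0.2, 0, 0, 0], [0.4, 0.25, 0, -0.2, 0, 0, 0]]}}

```text
clock: 6.28
tool_pos: [455.1, 3.6, 77.0]
tool_rot: [-0.182, 0.983, -0.0, 0.001]
ft_force: [0.5, -0.9, 0.6]
finger_gap: 32.7
```

```bash
python3 - <<'E'
from h import *
s=r.sense();print(s['clock'],s['tool_pos'],w2b(*s['tool_pos'][:2]),s['finger_gap'])
snap('side','side4'); snap('top','top4'); crop('side4',240,170,430,320,4,'c6')
E
```

```text
6.275 [455.06943667   3.59577424  77.035471  ] (np.float64(-200.6032460709879), np.float64(-2.4756580595690707)) 32.65536848305312
```

View pics/c6.png

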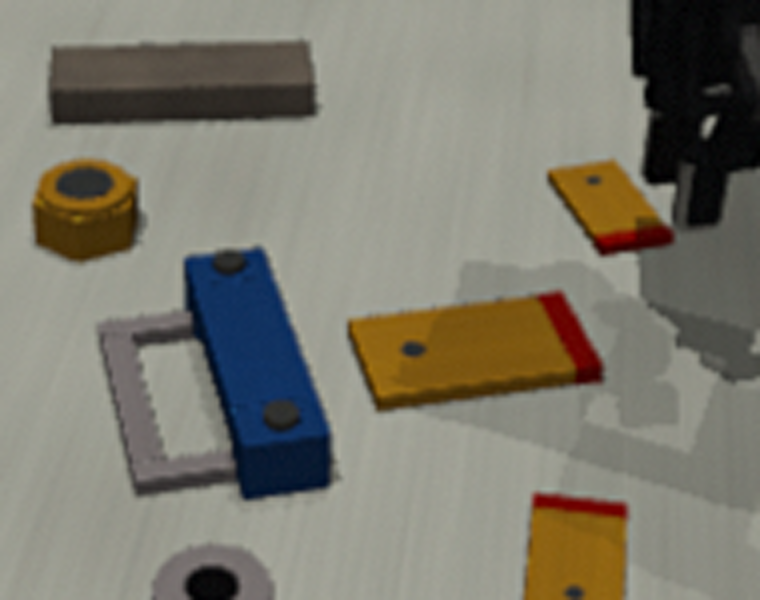

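In the side crop, the plate's top corners are (379,400), (349,320), (562,293) and (602,373). It looks nearly square to the bridge.

```bash
python3 - <<'E'
from h import *
t=load('side4')
def rep(c,f=t,o=(240,170)):
    P=quad(f,c,o=o); q,res=fitrect(P,110,60,[*P.mean(0),.35]); print(q.round(3),res,'bridge',np.round(w2b(*q[:2]),1),round(q[2]-BR[2],3)); return q
print('initial by side'); rep([(352,355),(341,280),(559,272),(580,347)],load('side0'))
q=rep([(379,400),(349,320),(562,293),(602,373)])
s=load('side4'); 
# bridge top by side
B=quad(t,[(238,442),(186,256),(265,248),(328,430)],z=33,o=(240,170)); b,res=fitrect(B,40,142,[*B.mean(0),.35]); print('bridge by side',b,res)
x,y=b2w(-178,0); delta(x,y,60,.366); delta(x,y,3,.366)
E
```

```text
initial by side
[5.5253e+02 1.4442e+01 2.1800e-01] [ 0.1 -0.   0.3 -0.2  0.2  0.5 -0.7 -0.3] bridge [-105.7  -27.2] -0.148
[5.43243e+02 3.89670e+01 3.52000e-01] [ 1.2 -0.4  0.8  0.7 -1.   1.6 -1.  -2. ] bridge [-105.6   -1. ] -0.014
bridge by side [6.43203925e+02 7.94193218e+01 3.56040509e-01] [-0.3  1.8  1.  -1.2  0.2 -2.3 -0.9  1.7]
[-0.0543, 0.0066, 0.0424, -0.0002, 0.0003, 0.0]
[-0.0541, 0.0068, 0.1849, -0.0002, 0.0003, 0.0]
```

The plate is now at (-105.6, -1.0) mm and -0.014 rad in the bridge frame. I'll lower behind the tail and push.

Emit:
{"fn": "send_rows", "kwargs": {"rows": [[0.4, -0.039, 0.0068, 0.05, 0, 0, 0], [0.4, -0.039, 0.0068, 0.1, 0, 0, 0], [0.4, -0.039, 0.0068, 0.15, 0, 0, 0], [0.4, -0.039, 0.0068, 0.175, 0, 0, 0], [0.4, -0.039, 0.0068, 0.186, 0, 0, 0], [0.4, -0.039, 0.0068, 0.186, 0, 0, 0], [0.4, -0.039, 0.0068, 0.186, 0, 0, 0]]}}

```text
clock: 7.25
tool_pos: [468.5, 11.9, 2.7]
tool_rot: [-0.182, 0.983, -0.0, 0.001]
ft_force: [0.1, 0.2, -0.0]
finger_gap: 25.8
```

Emit:
{"fn": "send_rows", "kwargs": {"rows": [[0.4, -0.01, 0, 0, 0, 0, 0], [0.4, -0.02, 0, 0, 0, 0, 0], [0.4, -0.03, 0, 0, 0, 0, 0], [0.4, -0.04, 0, 0, 0, 0, 0], [0.4, -0.05, 0, 0, 0, 0, 0], [0.4, -0.06, 0, 0, 0, 0, 0], [0.4, -0.07, 0, 0, 0, 0, 0], [0.4, -0.08, 0, 0, 0, 0, 0]]}}

```text
clock: 8.25
tool_pos: [496.2, 23.6, 1.9]
tool_rot: [-0.182, 0.983, 0.0, -0.002]
ft_force: [-5.5, -2.9, 4.6]
finger_gap: 25.5
```

```bash
python3 - <<'E'
from h import *
s=r.sense();print(s['clock'],s['tool_pos'],w2b(*s['tool_pos'][:2]),s['finger_gap'],s['ft_force'])
snap('side','side5'); crop('side5',240,170,430,320,4,'c7')
delta(*b2w(-77,0),2.5,.366)
E
```

```text
8.25 [496.19447611  23.58749218   1.85614947] (np.float64(-155.04736753728838), np.float64(1.4739729860583424)) 25.516682763289808 [-5.50777624 -2.86669987  4.62213196]
[-0.193, -0.0033, -0.0019, 0.0001, -0.0004, 0.0001]
```

View pics/c7.png

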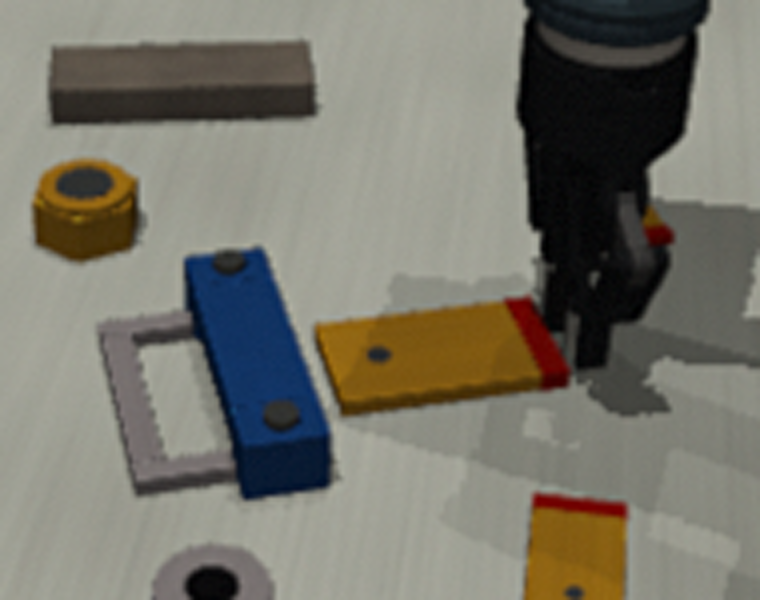

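The plate moves straight and flat with about 6 N of push. I'll raise the tips about 1 mm and continue under the crossbar.

Emit:
{"fn": "send_rows", "kwargs": {"rows": [[0.4, -0.012, 0, -0.002, 0, 0, 0], [0.4, -0.024, 0, -0.002, 0, 0, 0], [0.4, -0.036, -0.001, -0.002, 0, 0, 0], [0.4, -0.048, -0.001, -0.002, 0, 0, 0], [0.4, -0.06, -0.001, -0.002, 0, 0, 0], [0.4, -0.072, -0.001, -0.002, 0, 0, 0], [0.4, -0.084, -0.002, -0.002, 0, 0, 0], [0.4, -0.096, -0.002, -0.002, 0, 0, 0]]}}

```text
clock: 9.3
tool_pos: [534.3, 36.6, 2.9]
tool_rot: [-0.182, 0.983, -0.0, 0.0]
ft_force: [-2.5, -0.0, -1.7]
finger_gap: 26.0
```

Emit:
{"fn": "send_rows", "kwargs": {"rows": [[0.4, -0.012, 0, 0, 0, 0, 0], [0.4, -0.024, 0, 0, 0, 0, 0], [0.4, -0.036, -0.001, 0, 0, 0, 0], [0.4, -0.048, -0.001, 0, 0, 0, 0], [0.4, -0.06, -0.001, 0, 0, 0, 0], [0.4, -0.07, -0.001, 0, 0, 0, 0], [0.4, -0.08, -0.001, 0, 0, 0, 0], [0.4, -0.084, -0.001, 0, 0, 0, 0]]}}

```text
clock: 10.3
tool_pos: [565.7, 48.3, 2.9]
tool_rot: [-0.182, 0.983, -0.0, 0.0]
ft_force: [-1.9, -1.1, 0.7]
finger_gap: 25.7
```

```bash
python3 - <<'E'
from h import *
s=r.sense();print(s['clock'],s['tool_pos'],w2b(*s['tool_pos'][:2]),s['finger_gap'],s['ft_force'])
snap('side','side6'); crop('side6',240,170,430,320,4,'c8')
delta(*b2w(-71,0),2.5,.366)
E
```

```text
10.3 [565.71310785  48.25007641   2.92192939] (np.float64(-81.30688332887104), np.float64(-0.3764890228331268)) 25.737413184188675 [-1.92290967 -1.06338093  0.65289624]
[-0.0254, 0.001, 0.0012, -0.0, 0.0001, 0.0]
```

View pics/c8.png

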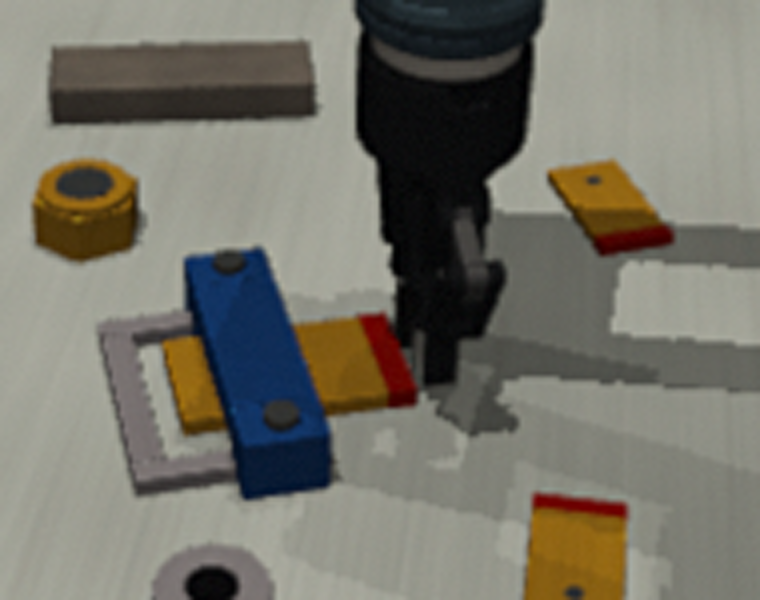

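The plain end has passed under the crossbar and is about 10 mm short of the stop, central between the rails. I'll finish slowly, watching the force.

Emit:
{"fn": "send_rows", "kwargs": {"rows": [[0.4, -0.003, 0, 0, 0, 0, 0], [0.4, -0.006, 0, 0, 0, 0, 0], [0.4, -0.009, 0, 0, 0, 0, 0], [0.4, -0.012, 0, 0, 0, 0, 0], [0.4, -0.015, 0, 0, 0, 0, 0], [0.4, -0.018, 0, 0, 0, 0, 0], [0.4, -0.02, 0, 0, 0, 0, 0], [0.4, -0.022, 0, 0, 0, 0, 0]]}}

```text
clock: 11.35
tool_pos: [573.7, 51.3, 2.9]
tool_rot: [-0.182, 0.983, -0.0, -0.0]
ft_force: [-2.8, -1.8, 2.0]
finger_gap: 25.5
```

Emit:
{"fn": "send_rows", "kwargs": {"rows": [[0.4, -0.0015, 0, 0, 0, 0, 0], [0.4, -0.003, 0, 0, 0, 0, 0], [0.4, -0.003, 0, 0, 0, 0, 0]]}}

```text
clock: 11.72
tool_pos: [574.9, 51.8, 2.9]
tool_rot: [-0.182, 0.983, 0.0, 0.0]
ft_force: [-3.2, -1.1, 0.5]
finger_gap: 25.6
```

Emit:
{"fn": "send_rows", "kwargs": {"rows": [[0.4, -0.0015, 0, 0, 0, 0, 0], [0.4, -0.003, 0, 0, 0, 0, 0], [0.4, -0.003, 0, 0, 0, 0, 0]]}}

```text
clock: 12.1
tool_pos: [576.0, 52.2, 2.9]
tool_rot: [-0.182, 0.983, -0.0, 0.0]
ft_force: [-2.9, -1.5, 0.8]
finger_gap: 25.7
```

Emit:
{"fn": "send_rows", "kwargs": {"rows": [[0.4, -0.0015, 0, 0, 0, 0, 0], [0.4, -0.003, 0, 0, 0, 0, 0], [0.4, -0.003, 0, 0, 0, 0, 0]]}}

```text
clock: 12.48
tool_pos: [577.2, 52.7, 2.9]
tool_rot: [-0.182, 0.983, 0.0, 0.0]
ft_force: [-3.2, -0.5, 1.1]
finger_gap: 25.7
```

Emit:
{"fn": "send_rows", "kwargs": {"rows": [[0.4, -0.0015, 0, 0, 0, 0, 0], [0.4, -0.003, 0, 0, 0, 0, 0], [0.4, -0.003, 0, 0, 0, 0, 0]]}}

```text
clock: 12.85
tool_pos: [577.4, 52.8, 2.9]
tool_rot: [-0.182, 0.983, -0.0, -0.001]
ft_force: [-5.9, -3.1, 4.6]
finger_gap: 25.8
```

Emit:
{"fn": "send_rows", "kwargs": {"rows": [[0.4, -0.0015, 0, 0, 0, 0, 0], [0.4, -0.003, 0, 0, 0, 0, 0], [0.4, -0.004, 0, 0, 0, 0, 0], [0.4, -0.004, 0, 0, 0, 0, 0]]}}

```text
clock: 13.35
tool_pos: [577.4, 52.8, 2.8]
tool_rot: [-0.182, 0.983, -0.0, -0.002]
ft_force: [-10.2, -6.0, 7.1]
finger_gap: 25.7
```

```bash
python3 - <<'E'
from h import *
s=r.sense();print(s['clock'],s['tool_pos'],w2b(*s['tool_pos'][:2]),s['ft_force'],s['moment'])
snap('side','side7'); crop('side7',240,210,390,310,5,'c9')
E
```

```text
13.35 [577.41765955  52.81968479   2.83483138] (np.float64(-68.74218061858122), np.float64(-0.29840539195133076)) [-10.22505395  -6.02765252   7.06379393] [-0.89850409  1.59647033 -0.05445377]
```

View pics/c9.png

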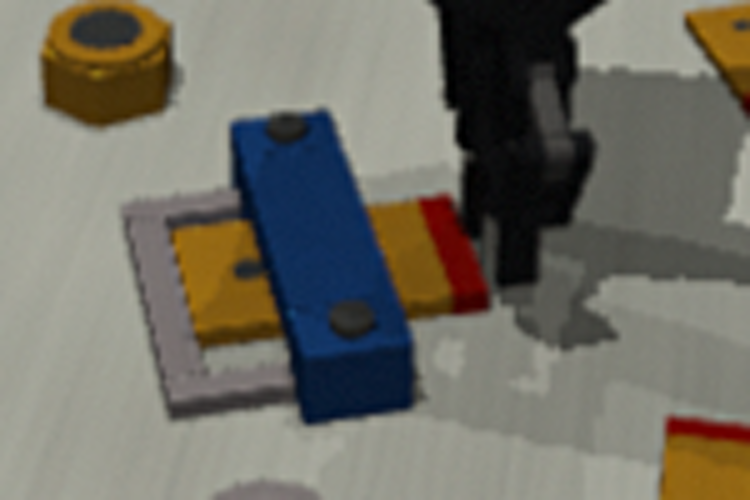

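The plain end is flush against the stop bar, the force is up to 12 N, and the hand has stopped advancing. I'll back off, rise and check.

Emit:
{"fn": "send_rows", "kwargs": {"rows": [[0.4, 0.01, 0, 0, 0, 0, 0], [0.4, 0.03, 0, 0, 0, 0, 0], [0.4, 0.07, 0, 0, 0, 0, 0], [0.4, 0.1, 0, -0.05, 0, 0, 0], [0.4, 0.2, 0, -0.2, 0, 0, 0], [0.4, 0.35, 0, -0.35, 0, 0, 0], [0.4, 0.45, 0, -0.45, 0, 0, 0], [0.4, 0.45, 0, -0.45, 0, 0, 0]]}}

```text
clock: 14.4
tool_pos: [411.1, -11.4, 185.5]
tool_rot: [-0.182, 0.983, -0.001, 0.002]
ft_force: [0.6, 0.1, 0.8]
finger_gap: 25.8
```

Emit:
{"fn": "send_rows", "kwargs": {"rows": [[0.4, 0, 0, 0, 0, 0, 0], [0.4, 0, 0, 0, 0, 0, 0], [0.4, 0, 0, 0, 0, 0, 0], [0.4, 0, 0, 0, 0, 0, 0]]}}

```text
clock: 14.9
tool_pos: [411.6, -10.5, 181.9]
tool_rot: [-0.182, 0.983, 0.0, -0.001]
ft_force: [0.2, -0.0, 0.7]
finger_gap: 25.5
```

```bash
python3 - <<'E'
from h import *
s=r.sense();print(s['clock'],s['tool_pos'],abs(s['qvel']).max(),s['ft_force'])
snap('top','top8'); snap('side','side8'); 
a=cv2.imread('pics/top8.png')[195:275,260:360]; b=cv2.imread('pics/side8.png')[215:295,260:360]
cv2.imwrite('pics/c10.png',cv2.resize(np.hstack([a,b]),None,fx=4,fy=4,interpolation=cv2.INTER_CUBIC))
# bystanders: image differences start vs now
for n in('top','side'):
    d=cv2.absdiff(cv2.imread(f'pics/{n}0.png'),cv2.imread(f'pics/{n}8.png')).max(2)
    pts=dict(top=[(357,185),(202,277),(241,239),(418,195),(266,303),(388,305)],side=[(262,222),(340,370),(293,321),(285,190)])[n]
    print(n,[(p,round(float(d[p[1]-15:p[1]+15,p[0]-15:p[0]+15].mean()),1)) for p in pts])
E
```

```text
14.9 [411.64084248 -10.52737207 181.93880858] 0.006437409644411933 [ 0.2245032  -0.01398623  0.65328697]
top [((357, 185), 7.5), ((202, 277), 7.3), ((241, 239), 8.0), ((418, 195), 6.0), ((266, 303), 8.2), ((388, 305), 8.3)]
side [((262, 222), 6.4), ((340, 370), 5.5), ((293, 321), 6.0), ((285, 190), 5.9)]
```

View pics/c10.png

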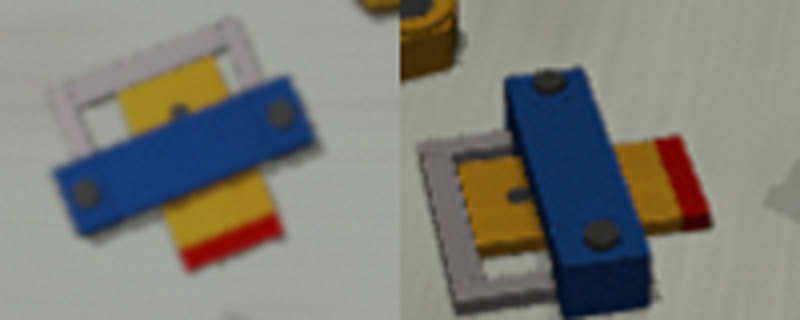

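In the top half of the crop, the nose edge runs (117,93) to (212,55) along the stop, and the tail corners are (188,272) and (285,236). The side half shows it flush and flat. I'll compute the pose.

```bash
python3 - <<'E'
from h import *
t=load('top8')
P=quad(t,[(117,93),(212,55),(285,236),(188,272)],o=(260,195)); q,res=fitrect(P,110,60,[*P.mean(0),.36]); print(q,res)
B=quad(t,[(52,175),(290,78),(322,140),(85,236)],z=33,o=(260,195)); b,rb=fitrect(B,40,142,[*B.mean(0),.36]); print(b,rb)
for nm,BRx in(('first',BR),('now',b)):
    BR[:]=BRx; print(nm,'plate in bridge',np.round(w2b(*q[:2]),1),'yaw',round(q[2]-BR[2],3))
BR[:]=[641.5,77.7,.366]
t=load('side8')
P=quad(t,[(476-400,251),(458-400,163),(679-400,136),(709-400,214)],o=(260,215)); q,res=fitrect(P,110,60,[*P.mean(0),.36]); print('side',q,res,np.round(w2b(*q[:2]),1),q[2]-BR[2])
E
```

```text
[6.39487380e+02 7.08458719e+01 3.62619463e-01] [-0.1  0.9  0.4 -1.1  0.8 -0.6 -1.1  0.8]
[6.40928813e+02 7.71267509e+01 3.78872974e-01] [ 1.  -1.4  1.8 -1.3 -0.6  1.  -2.2  1.7]
first plate in bridge [-4.3 -5.7] yaw -0.003
now plate in bridge [-3.7 -5.3] yaw -0.016
side [6.40027524e+02 7.33278101e+01 3.71186481e-01] [ 0.7 -2.6  1.   2.4 -0.4  0.4 -1.4 -0.1] [-2.9 -3.6] 0.0051864807861422
```

All within tolerance: y is about -5 mm, yaw about 0.01 rad, and the nose is against the stop. The bystander patches show only the same background difference everywhere. Handing in.

```bash
python3 - <<'E'
from h import *
print(r.job_done())
E
```

```text
the job is handed in; nothing more can be done
None
```

The largest bronze plate is home under the crossbar, with its plain end square against the stop bar. I handed the job in at about 15 s, and no verdict was reported.

**What I did:** I straddled the plate and nudged it about 27 mm sideways and 0.15 rad square. Then I pushed its tail with both fingertips under the crossbar until the hand stopped advancing and the force rose to about 12 N. After that I backed the hand off and raised it well clear.

**Last checks:**

| Check | Top camera | Side camera | Limit |
|---|---|---|---|
| Sideways from the middle of the opening | -5 to -6 mm | -4 mm | 20 mm |
| Angle to the bridge | -0.003 to -0.016 rad | +0.005 rad | 0.07 rad |
| Plain end along the bridge | 51 mm | 52 mm | 44 to 53 mm |

- **Disagreement:** the plain-end figures are 1–2 mm past the stop bar at 50 mm, which is physically impossible. They lie within the 2 mm camera calibration, and I relied on the force rise and the flush edge in the pictures for contact.
- **Flatness:** the plate looked flat in every side view.
- **Bystanders:** comparing start and end pictures around the nuts, washers and stone showed only a similar small difference everywhere (5 to 8 grey levels), so no sign of movement. I did not measure their positions again.

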